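# Set a laminator's pouch selector to its third click

### The arm

A 6-joint arm with a two-finger parallel gripper is mounted at the origin on the work surface. World frame = base frame: x ahead of the robot, y to its left, z up, the work surface at z = 0. Lengths are in m, angles in rad, forces in N, time in s.
With the tool pointing down it reaches from about 0.25 to 0.725 m from the base axis. Payload 4 kg.
Tool frame: the origin (TCP) lies where the fingers leave the gripper's body, on its centre line; the fingertips stand ahead of it and the grasp point (between the pads) lies 54 mm ahead of it (robot.tips_ahead is the z of the fingertips in the tool frame, in m); z points along the fingers, y is the line along which they close (so a half turn about z gives the same grasp; the last joint's range is limited). The gripper opens to 85 mm and grips with 20 to 120 N. Pads are 22 mm wide; open, the fingers measure 114 mm over their backs; the gripper's body (76 mm by 85 mm) begins 54 mm behind the grasp point. The pads swing forward as they close: fully open they stand 13 mm farther back than shut.
Start: joints at [1.142, 0.241, 0.005, 1.335, 0, 1.571], TCP at [0.208, 0.455, 0.304] pointing down, gripper open.
Joint ranges: [-2.72, 2.72], [-1.05, 1.87], [-1.09, 1.28], [-1.99, 2.15], [-1.42, 1.44], [-3.14, 3.14]. Speed limits (rad/s): [2.79, 2.79, 3.14, 3.14, 3.14, 3.14].

### API

Orientations are given as a rotation vector (axis times angle).
In Python, from plant import observe, optics, workorder, robot gives the robot as it stands.
- The arm moves only by the tool move_arm, never from a script. Its argument "series" is a list that holds one entry, the list of rows, each a list of 7 numbers: the opening, from 0 (shut) to 1 (fully open), then the shift along the tool's x, y, z in m, then the turn, a rotation vector about the tool's x, y, z in degrees. A call has 1 to 12 rows; each row is the pose to reach, as a shift and turn from the pose commanded when the call began, along the tool's axes at that moment; what a row does not reach only later rows make up. A row lasts 1/10 s, in which the tool goes at most 50 mm and 8.59 degrees, less where a joint would pass 70% of its speed; a pose out of reach is approached as far as the arm can. A call with a gripper value outside its range is refused whole. The fingers move at their own pace and stop on an object; the grip force is fixed at half the most. Time passes only in rows, so rows that repeat a pose let the fingers close. It gives the time, the measured TCP pose, the force, the opening and the grip force at its end, in the units of the state.
- observe(): the state, without advancing time (a new reading comes with each control period).
- optics.read_camera(name): name is "scene" or "top"; returns (picture, depth): 420x560x3 uint8, red, green, blue; 420x560 float32, m along the optical axis (not along the pixel's ray), 0 where there is no reading.
- optics.get_calibration(name): a dict with "intrinsics" (3x3 intrinsics, pixels), "cam_to_world" (4x4, takes a point from camera to world coordinates). Camera axes: x right, y down, z forward; pixel columns grow to the right and rows downward; lengths in m; the calibration is good to about 2 mm. A picture is of the moment at which its call begins. get_calibration takes no time and is no camera call.
- workorder.finish_job(): hands the job in; it is judged then, once.
The state is a dict: "time_s": time; "joint_pos": joint angles; "qd": joint speeds; "joint_torque": joint torques, N m; "position": TCP position; "ee_rot": TCP orientation; "contact_force": force on the tool from outside, world axes, zero at the start; "wrist_torque": the same for the moment, N m; "gripper_width": finger opening in m; "finger_force": force on a finger pad.
Only numpy, scipy, OpenCV 4.12 (cv2) and the standard library are available. Lean on these libraries where they do the work, as an engineer would, in place of code of your own. Each camera call takes 0.05 s, during which the arm holds its last target. There are 200 camera calls.

### The job

Get the laminator ready for thick pouches: press its large power button fully in and let go, then push the selector lever along its slot with a fingertip, towards the buttons, to the third click counted from the stop at the slot's other end, and leave it sitting in that click. The lever may already stand one or two clicks up from the stop; never run it past the third click, because the rollers would overheat. Leave the small reverse button unpressed and everything else on the desk, and the eraser on the machine, where it is; lift nothing.

Things in the scene. Friction and masses are not known exactly. Their poses are not given: they have to be found in the camera images.
- laminator: White laminator fixed to the desk: 360 mm wide (its y), 150 deep (its x), flat top 84 mm above the desk; feed shelf 31 mm further in front (-x, robot side). Origin on the desk under its middle; x to its back, y to its left end as the robot sees it, z up. On top, at x = -10 mm: selector slot y -113 to -47 mm, small reverse button at y +62, large power button y +125. Loose eraser near back edge.
- selector (a joint): Slide of the lever along the laminator's +y (towards the buttons), m: 0 at the stop, 0.010 first click, 0.020 second, 0.030 THIRD, 0.040, 0.050 end. Starts at the stop, first or second click. Leaving a notch takes 6 to 8 N, most at 2 to 3 mm; the push fades to nothing at the hump midway (0.005, 0.015, ..), then the lever snaps on by itself, ahead of the finger, into the next notch.
- selector_top (a point): Middle of the top of the selector lever, a finger tab 10 mm thick along the slide, 22 mm across it and standing 16 mm above the laminator's top. The tab moves with joint selector; its axes are the laminator's. There is free flat top all round it, at least 60 mm behind it at the stop.
- power_button (a joint): Travel of the large power button, straight down, in metres: 0 released, 0.005 fully in. Springs back by itself; about 1.5 N to start, 5 N fully in.
- power_button_top (a point): Middle of the top face of the large power button: a round cap 30 mm across, standing 7 mm above the laminator's top (2 mm when fully in), at the end of the panel.
- reverse_button (a joint): Travel of the small reverse button, straight down, in metres: 0 released, 0.005 fully in. To be left alone.
- reverse_button_top (a point): Middle of the top face of the small reverse button: a round cap 16 mm across, standing 7 mm above the laminator's top, 63 mm from the power button, between it and the selector.
- eraser: Loose dark rubber eraser 22 x 48 x 13 mm lying on the laminator's top near its back edge, long side along the laminator's width; origin at the middle of its underside.
- mug: Loose white mug, 80 mm across and 95 mm high, with a handle, on the desk beside the laminator's power-button end; origin under its middle.
- stapler: Loose black stapler 135 x 34 x 42 mm on the desk just in front of the laminator; origin under its middle, long axis its x.
- tape_dispenser: Loose black tape dispenser 135 x 58 mm, 81 mm high, on the desk beside the laminator's selector end; origin under its middle.
- mouse: Loose black computer mouse 100 x 56 x 33 mm on the desk behind the laminator; origin under its middle.
- speaker: Loose white round speaker, 92 mm across and 80 mm high, on the desk behind the laminator; origin under its middle.
- plant: Loose white pot, 90 mm across and 80 mm high, with green leaves to 150 mm, on the desk behind the laminator; origin under its middle.

How it is judged:
On the way, in this order (a step that is already met when the one before it is completed fails the run):
1. the large power button is pressed fully in (value of joint power_button above 0.0042 m), for 0.05 s.
2. the power button is let go (value of joint power_button below 0.001 m), for 0.1 s.
3. the selector is pushed to the third click (value of joint selector between 0.0275 and 0.0325 m), for 0.3 s.
At the end, for the whole second after the job is handed in: The selector rests in the third click (joint value 0.030 within 2.5 mm), both buttons are out, and the seven loose things stand within 15 mm of where they were (all of step 3 and velocity of joint selector between -0.005 and 0.005 m/s and value of joint each of power_button, reverse_button below 0.001 m and distance of each of eraser, mug, stapler, tape_dispenser, mouse, speaker, plant from where it was at the start of the episode below 0.015 m); the robot touches nothing.
It fails at once if the selector is run past the third click (over the hump to the fourth) (value of joint selector above 0.036 m).
It fails at once if the small reverse button is pressed (value of joint reverse_button above 0.003 m).
It fails at once if one of the loose things is shoved or knocked over (distance of any of eraser, mug, stapler, tape_dispenser, mouse, speaker, plant from where it was at the start of the episode above 0.03 m or angle between any of eraser, mug, stapler, tape_dispenser, mouse, speaker, plant's own z axis and vertical above 0.4 rad).
It fails at once if one of the loose things is lifted (height (world z) of any of mug, stapler, tape_dispenser, mouse, speaker, plant above 0.012 m or height (world z) of eraser above 0.096 m).
It also fails if it takes over 64 s, if anything falls off the work surface, if the arm or the gripper's body presses on something with over 40 N, if the wrist force passes 120 N, or if a joint passes its speed limit or range.

## Working session

There is one attempt and no reset: what is moved stays moved. The work goes in short steps, Python scripts to look and compute and a tool call to move; the robot and the scene stay as the last step left them, time stands still between calls to the robot, and variables do not carry over. Pictures are saved under pics/ and viewed, at most 10 in all, crops included, and the job is handed in when it is done.

Besides the shell and the picture viewer there is one more tool, called after "Call:" as name(argument=value, ...) on one line, values as JSON. move_arm: Moves the arm, as the interface text tells. Its arguments: {"type":"object","properties":{"series":{"type":"array","items":{"type":"array","items":{"type":"array","items":{"type":"number"}}}}},"required":["series"]}

```bash
mkdir -p pics; cat > h.py <<'E'
import numpy as np, cv2
from plant import observe, optics, workorder, robot
def cal(n):
    c=optics.get_calibration(n); return np.array(c["intrinsics"]),np.array(c["cam_to_world"])
def pts(n,d):
    K,T=cal(n); v,u=np.mgrid[:d.shape[0],:d.shape[1]]
    p=np.stack([(u-K[0,2])/K[0,0]*d,(v-K[1,2])/K[1,1]*d,d],-1)
    return p@T[:3,:3].T+T[:3,3]
def ray(n,u,v,z):
    K,T=cal(n); r=T[:3,:3]@np.array([(u-K[0,2])/K[0,0],(v-K[1,2])/K[1,1],1]); o=T[:3,3]
    return o+r*(z-o[2])/r[2]
E
python3 - <<'E'
from h import *
s=observe(); print({k:np.round(v,3) for k,v in s.items()}, robot.tips_ahead)
for n in("scene","top"):
    p,d=optics.read_camera(n); cv2.imwrite(f"pics/{n}0.png",p[...,::-1]); np.save(f"{n}0.npy",d); print(n,np.round(cal(n)[1],3).tolist(),cal(n)[0].tolist(),d[d>0].min(),d.max())
E
```

```text
{'time_s': np.float64(0.0), 'joint_pos': array([1.142, 0.241, 0.004, 1.335, 0.   , 1.571]), 'qd': array([-0.   , -0.   ,  0.002,  0.   , -0.   ,  0.001]), 'joint_torque': array([ 2.0000e-03, -3.7232e+01,  2.5241e+01,  1.7000e-02,  0.0000e+00,
       -0.0000e+00]), 'position': array([0.208, 0.454, 0.303]), 'ee_rot': array([-6.680e-01, -3.069e+00,  3.000e-03]), 'contact_force': array([ 0.708,  0.27 , -0.19 ]), 'wrist_torque': array([-0.01 , -0.005,  0.053]), 'finger_force': np.float64(0.0), 'gripper_width': np.float64(0.085)} 0.0726
scene [[0.067, 0.774, -0.63, 1.172], [0.998, -0.045, 0.051, -0.016], [0.012, -0.632, -0.775, 0.827], [0.0, 0.0, 0.0, 1.0]] [[455.7619847024117, 0.0, 267.9251386630122], [0.0, 455.7619847024117, 203.323718477057], [0.0, 0.0, 1.0]] 0.6515904 3.060846
top [[0.022, -0.984, 0.177, 0.377], [-0.999, -0.018, 0.028, 0.031], [-0.024, -0.177, -0.984, 1.138], [0.0, 0.0, 0.0, 1.0]] [[473.50392142013254, 0.0, 274.6792579872141], [0.0, 473.50392142013254, 211.57577461895048], [0.0, 0.0, 1.0]] 0.6360358 2.1307604
```

View pics/scene0.png

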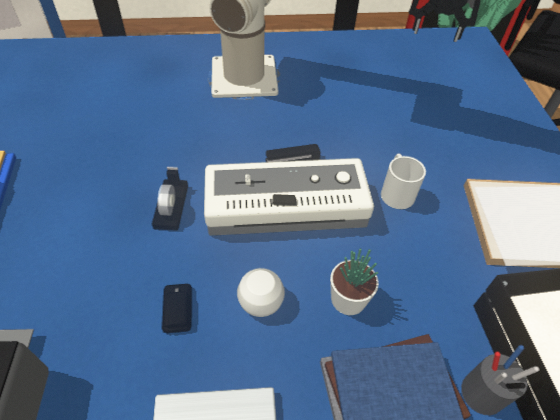

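View pics/top0.png

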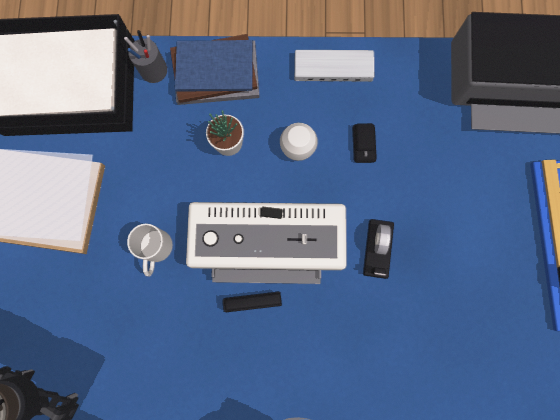

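Both views show the laminator. In the top view, power is at (210,239), reverse at (238,239) and the lever near (304,239). In the scene view, power is at (343,177), reverse at (315,178) and the lever near (248,180). Next I'll measure them.

```bash
python3 - <<'E'
from h import *
def blobs(n,roi):
    p=cv2.imread(f"pics/{n}0.png"); u0,v0,u1,v1=roi
    g=cv2.cvtColor(p,cv2.COLOR_BGR2GRAY)[v0:v1,u0:u1]
    m=(g>150).astype(np.uint8)
    k,l,st,c=cv2.connectedComponentsWithStats(m)
    P=pts(n,np.load(f"{n}0.npy"))
    for i in range(1,k):
        if 8<st[i,4]<400:
            u,v=c[i]+[u0,v0]; print(n,np.round([u,v],1),st[i].tolist(),"d",np.round(np.median(P[v0:v1,u0:u1][l==i],0),4),"ray.091",np.round(ray(n,u,v,.091),4),"ray.1",np.round(ray(n,u,v,.1),4))
blobs("top",(197,225,340,256)); blobs("scene",(216,167,358,192))
# laminator top outline from depth
for n in("top","scene"):
    P=pts(n,np.load(f"{n}0.npy")); m=(abs(P[...,2]-.084)<.006)&(P[...,0]>.3)&(P[...,0]<.7)&(abs(P[...,1])<.4)
    k,l,st,c=cv2.connectedComponentsWithStats(m.astype(np.uint8)); i=1+st[1:,4].argmax()
    q=P[l==i]; r=cv2.minAreaRect(q[:,:2].astype(np.float32)); print(n,r,np.median(q[:,2]))
a=cv2.imread("pics/top0.png")[215:265,190:345]; b=cv2.imread("pics/scene0.png")[160:215,205:360]
cv2.imwrite("pics/c.png",np.vstack([cv2.resize(x,(790,int(x.shape[0]*790/155)),interpolation=cv2.INTER_CUBIC) for x in(a,b)]))
E
```

```text
top [334.8 236.7] [114, 0, 29, 31, 119] d [ 0.5135 -0.0815  0.0845] ray.091 [ 0.5107 -0.0742  0.091 ] ray.1 [ 0.5096 -0.0733  0.1   ]
top [209.9 237.8] [7, 7, 13, 13, 132] d [0.5025 0.204  0.0908] ray.091 [0.5029 0.204  0.091 ] ray.1 [0.5018 0.2026 0.1   ]
top [304.  238.3] [105, 9, 5, 10, 42] d [ 0.5052 -0.0055  0.099 ] ray.091 [ 0.506  -0.0058  0.091 ] ray.1 [ 0.5049 -0.0054  0.1   ]
top [238.  238.1] [38, 10, 7, 7, 36] d [0.5039 0.141  0.0908] ray.091 [0.5035 0.1411 0.091 ] ray.1 [0.5025 0.1401 0.1   ]
scene [243.2 167.8] [0, 0, 73, 4, 158] d [ 0.4626 -0.0223  0.0841] ray.091 [ 0.469  -0.0151  0.091 ] ray.1 [ 0.4776 -0.0151  0.1   ]
scene [356.4 170.5] [139, 0, 3, 10, 19] d [0.4841 0.2369 0.0847] ray.091 [0.4914 0.2354 0.091 ] ray.1 [0.4997 0.2324 0.1   ]
scene [342.6 176.2] [120, 4, 14, 12, 130] d [0.506  0.2023 0.0904] ray.091 [0.5065 0.2019 0.091 ] ray.1 [0.5146 0.1992 0.1   ]
scene [247.3 178.9] [29, 7, 6, 11, 55] d [ 0.5092 -0.0077  0.099 ] ray.091 [ 0.5028 -0.0073  0.091 ] ray.1 [ 0.511  -0.0074  0.1   ]
scene [314.4 177.4] [95, 7, 8, 8, 44] d [0.5062 0.1398 0.0895] ray.091 [0.5065 0.1395 0.091 ] ray.1 [0.5147 0.1376 0.1   ]
scene [331.  190.1] [72, 21, 70, 4, 163] d [0.539  0.1777 0.0842] ray.091 [0.5452 0.17   0.091 ] ray.1 [0.5528 0.1677 0.1   ]
top ((0.5138111114501953, 0.08007495850324631), (0.1483069658279419, 0.35744017362594604), 0.33534035086631775) 0.0841472780509318
scene ((0.5168188214302063, 0.0771208181977272), (0.15187889337539673, 0.3567467927932739), 0.24005573987960815) 0.0839741197506163
```

View pics/c.png

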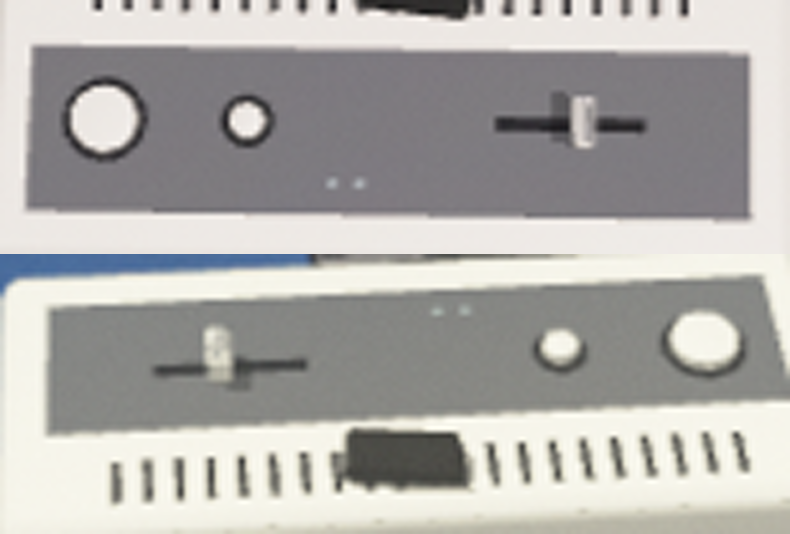

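The measurements agree across views: button tops at about z 0.091, lever top at about 0.099, and a power-to-lever spacing of about 210 mm. That puts the lever at laminator y ≈ -85, so in the second click, one click to go. Now working out the move in tool axes.

```bash
cat >> h.py <<'E'
from scipy.spatial.transform import Rotation as R
def to(tip,Rg=None):
    "shift and turn in tool axes to bring tips to world point tip, tool axes Rg"
    s=observe(); Rc=R.from_rotvec(s["ee_rot"]); Rg=Rg or Rc
    tcp=np.array(tip)-Rg.as_matrix()[:,2]*robot.tips_ahead
    print("t",s["time_s"],"tcp",np.round(s["position"],4),"F",np.round(s["contact_force"],2),"ahead",robot.tips_ahead,"w",s["gripper_width"])
    print("shift mm",np.round(Rc.inv().apply(tcp-s["position"])*1000,1),"turn deg",np.round((Rc.inv()*Rg).as_rotvec(degrees=True),2))
DOWN=R.from_matrix(np.array([[-1,0,0],[0,1,0],[0,0,-1]]))   # tool y = world y
E
python3 - <<'E'
from h import *
print(R.from_rotvec(observe()["ee_rot"]).as_matrix().round(3))
to([.5045,.203,.14],DOWN)
to([.5045,.203,.14],DOWN*R.from_euler('z',90,degrees=True)); to([.5045,.203,.14],DOWN*R.from_euler('z',-90,degrees=True))
E
```

```text
[[-0.909  0.416 -0.001]
 [ 0.416  0.909 -0.002]
 [ 0.    -0.002 -1.   ]]
t 0.1 tcp [0.2077 0.4544 0.3031] F [-0.15  0.21  0.16] ahead 0.0726 w 0.08557146599343869
shift mm [-374.4 -105.    90.7] turn deg [-1.100e-01 -2.000e-02 -2.457e+01]
t 0.1 tcp [0.2077 0.4544 0.3031] F [-0.15  0.21  0.16] ahead 0.0726 w 0.08557146599343869
shift mm [-374.4 -105.    90.7] turn deg [-1.000e-01  6.000e-02  6.543e+01]
t 0.1 tcp [0.2077 0.4544 0.3031] F [-0.15  0.21  0.16] ahead 0.0726 w 0.08557146599343869
shift mm [-374.4 -105.    90.7] turn deg [-7.0000e-02 -1.1000e-01 -1.1457e+02]
```

Call:
move_arm(series=[[[0,-37,-10,9,0,0,6.5],[0,-75,-21,18,0,0,13],[0,-112,-31,27,0,0,20],[0,-150,-42,36,0,0,26],[0,-187,-52,45,0,0,33],[0,-225,-63,54,0,0,39],[0,-262,-73,63,0,0,46],[0,-300,-84,72,0,0,52],[0,-337,-94,80,0,0,59],[0,-374.4,-105,90,-0.1,0.1,65.4],[0,-374.4,-105,90,-0.1,0.1,65.4],[0,-374.4,-105,90,-0.1,0.1,65.4]]])

```text
time_s: 1.3
position: [0.6557, 0.0763, 0.1674]
ee_rot: [-2.22, -2.22, -0.002]
contact_force: [1.3, 0.5, 0.8]
gripper_width: 0.0005
finger_force: 0.0
```

```bash
python3 - <<'E'
from h import *
print(R.from_rotvec(observe()["ee_rot"]).as_matrix().round(3))
for n in("scene","top"):
    p,d=optics.read_camera(n); cv2.imwrite(f"pics/{n}1.png",p[...,::-1]); P=pts(n,d)
    # lowest points of the gripper near the button above z=.105
    m=(abs(P[...,0]-.5045)<.05)&(abs(P[...,1]-.203)<.05)&(P[...,2]>.11)&(P[...,2]<.16)
    q=P[m]; print(n,len(q), q.min(0).round(4) if len(q) else"", q.max(0).round(4) if len(q) else "")
    a=p[120:240,280:400] if n=="scene" else p[170:290,150:270]
    cv2.imwrite(f"pics/{n}1c.png",cv2.resize(a[...,::-1],(400,400)))
cv2.imwrite("pics/j1.png",np.hstack([cv2.imread(f"pics/{n}1c.png") for n in("scene","top")]))
to([.5045,.203,.093])
E
```

```text
[[-0.     1.    -0.001]
 [ 1.     0.     0.002]
 [ 0.002 -0.001 -1.   ]]
scene 0  
top 0  
t 1.4 tcp [0.6571 0.0728 0.164 ] F [-0.86  0.11 -0.14] ahead 0.0726 w -0.00015132088146479784
shift mm [ 129.2 -153.2   -1.2] turn deg [0. 0. 0.]
```

View pics/j1.png

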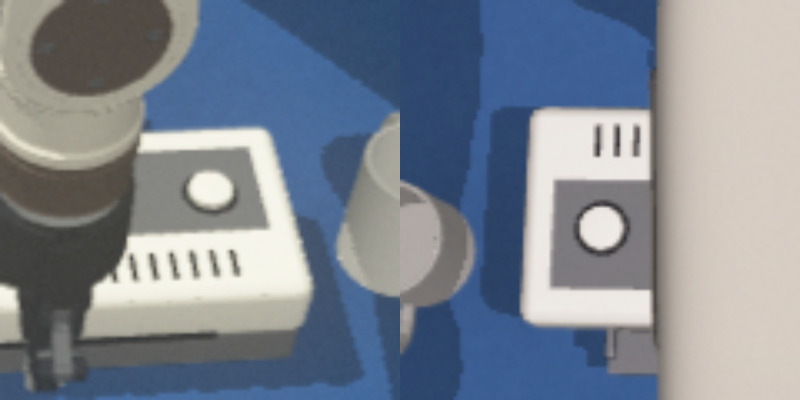

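I passed millimetres where the tool takes metres, so the arm overshot at the speed cap. It now hovers behind the laminator with the tips at z ≈ 0.092. In the picture the machine and mug are undisturbed, and the force is near 0. I'll go straight up first, using metres, and then check the scene.

Call:
move_arm(series=[[[0,0,0,-0.03,0,0,0],[0,0,0,-0.06,0,0,0],[0,0,0,-0.08,0,0,0],[0,0,0,-0.08,0,0,0]]])

```text
time_s: 1.8
position: [0.6559, 0.0783, 0.2523]
ee_rot: [2.219, 2.221, 0.011]
contact_force: [-0.0, 0.7, 0.4]
gripper_width: 0.0001
finger_force: 0.0
```

```bash
sed -i 's/shift mm",np.round(\(.*\)\*1000,1),"turn/shift m",np.round(\1,4),"turn/' h.py; python3 - <<'E'
from h import *
to([.5045,.203,.14])
p,d=optics.read_camera("scene"); cv2.imwrite("pics/s2.png",p[...,::-1])
a=cv2.imread("pics/scene0.png"); b=cv2.imread("pics/s2.png"); cv2.imwrite("pics/d2.png",cv2.convertScaleAbs(cv2.absdiff(a,b),alpha=3)[100:340,130:450])
E
```

```text
t 1.8 tcp [0.6559 0.0783 0.2523] F [-0.04  0.71  0.42] ahead 0.0726 w 5.261959548431758e-05
shift m [ 0.1245 -0.152   0.0391] turn deg [0. 0. 0.]
```

View pics/s2.png

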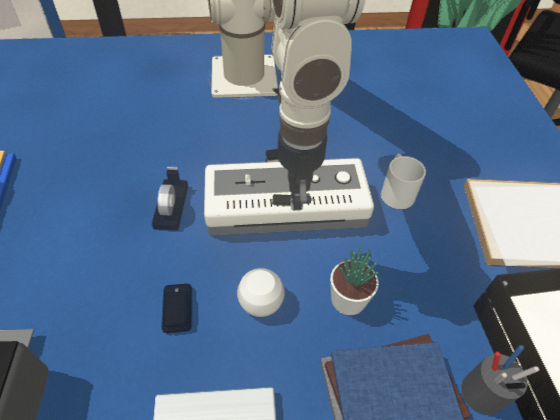

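The scene is unchanged: the loose things sit at the same pixels and the eraser is at (285,200). Next is the move above the power button.

Call:
move_arm(series=[[[0,0.025,-0.03,0,0,0,0],[0,0.05,-0.06,0,0,0,0],[0,0.075,-0.09,0,0,0,0],[0,0.1,-0.12,0,0,0,0],[0,0.115,-0.14,0,0,0,0],[0,0.1245,-0.152,0,0,0,0],[0,0.1245,-0.152,0.02,0,0,0],[0,0.1245,-0.152,0.035,0,0,0],[0,0.1245,-0.152,0.039,0,0,0],[0,0.1245,-0.152,0.039,0,0,0],[0,0.1245,-0.152,0.039,0,0,0]]])

```text
time_s: 2.95
position: [0.503, 0.2021, 0.2099]
ee_rot: [-2.221, -2.221, -0.003]
contact_force: [0.6, -0.2, 0.4]
gripper_width: 0.0001
finger_force: 0.0
```

```bash
python3 - <<'E'
from h import *
to([.5045,.203,.11])
for n in("scene","top"):
    p,d=optics.read_camera(n); P=pts(n,d)
    m=(abs(P[...,0]-.5045)<.04)&(abs(P[...,1]-.203)<.04)&(P[...,2]>.105)&(P[...,2]<.175)
    q=P[m]; print(n,len(q))
    if len(q): print(np.percentile(q,[1,50,99],axis=0).round(4), np.median(q[q[:,2]<q[:,2].min()+.01],0).round(4))
    if n=="scene": cv2.imwrite("pics/s3.png",cv2.resize(p[90:230,260:420,::-1],None,fx=4,fy=4))
to([.5045,.203,.11])
E
```

```text
t 2.95 tcp [0.503  0.2021 0.2099] F [ 0.6  -0.17  0.35] ahead 0.0726 w 5.605422798468825e-05
shift m [0.0007 0.0014 0.0273] turn deg [0. 0. 0.]
scene 106
[[0.4991 0.1888 0.1373]
 [0.5151 0.1947 0.1569]
 [0.5202 0.2114 0.1702]] [0.5114 0.1934 0.1436]
top 0
t 3.05 tcp [0.5033 0.2022 0.2105] F [0.2  0.55 1.09] ahead 0.0726 w 0.0002172416076449137
shift m [0.0005 0.001  0.0279] turn deg [0. 0. 0.]
```

View pics/s3.png

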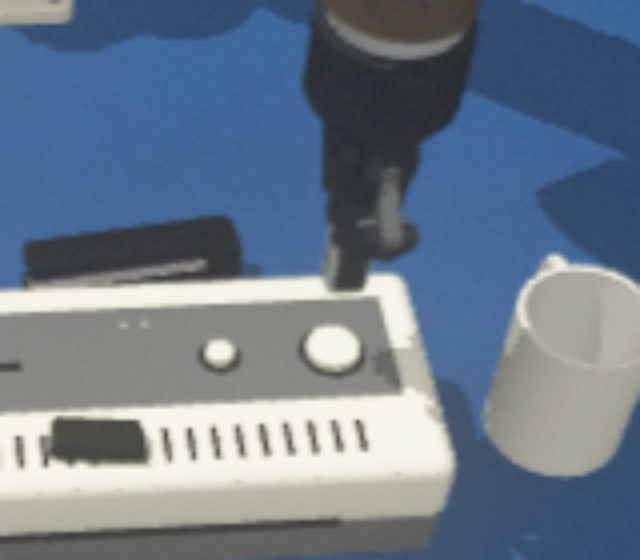

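Fingertips are at z ≈ 0.138, above and in line with the power button at crop (332,347). Pressing in steps.

Call:
move_arm(series=[[[0,0.0005,0.001,0.025,0,0,0],[0,0.0005,0.001,0.04,0,0,0],[0,0.0005,0.001,0.044,0,0,0],[0,0.0005,0.001,0.047,0,0,0],[0,0.0005,0.001,0.049,0,0,0],[0,0.0005,0.001,0.051,0,0,0],[0,0.0005,0.001,0.052,0,0,0],[0,0.0005,0.001,0.052,0,0,0],[0,0.0005,0.001,0.052,0,0,0]]])

```text
time_s: 3.95
position: [0.504, 0.2029, 0.1587]
ee_rot: [-2.221, -2.222, -0.005]
contact_force: [-1.5, -1.9, 5.5]
gripper_width: -0.0001
finger_force: 2.9
```

Call:
move_arm(series=[[[0,0,0,0.001,0,0,0],[0,0,0,0.0015,0,0,0],[0,0,0,0.0015,0,0,0]]])

```text
time_s: 4.25
position: [0.504, 0.2029, 0.1585]
ee_rot: [-2.221, -2.222, -0.006]
contact_force: [-4.4, -2.3, 14.0]
gripper_width: 0.0001
finger_force: 6.8
```

Force rose against the hard stop, so the button is fully in. Releasing, then going across to the far side of the lever.

Call:
move_arm(series=[[[0,0,0,-0.02,0,0,0],[0,0,0,-0.055,0,0,0],[0,-0.03,0,-0.055,0,0,0],[0,-0.07,0.001,-0.055,0,0,0],[0,-0.11,0.002,-0.055,0,0,0],[0,-0.15,0.003,-0.055,0,0,0],[0,-0.19,0.003,-0.055,0,0,0],[0,-0.22,0.003,-0.055,0,0,0],[0,-0.24,0.003,-0.055,0,0,0],[0,-0.248,0.003,-0.055,0,0,0],[0,-0.248,0.003,-0.055,0,0,0],[0,-0.248,0.003,-0.055,0,0,0]]])

```text
time_s: 5.45
position: [0.5069, -0.0446, 0.2107]
ee_rot: [-2.219, -2.222, -0.004]
contact_force: [-0.1, 1.0, 0.4]
gripper_width: 0.0001
finger_force: 0.0
```

```bash
python3 - <<'E'
from h import *
to([.507,-.045,.0895])
p,d=optics.read_camera("scene"); P=pts("scene",d)
m=(abs(P[...,0]-.507)<.05)&(abs(P[...,1]+.045)<.04)&(P[...,2]>.105)&(P[...,2]<.175); q=P[m]
print(np.percentile(q,[1,50,99],axis=0).round(4))
m=(abs(P[...,0]-.507)<.03)&(P[...,1]>-.04)&(P[...,1]<.04)&(P[...,2]>.094)&(P[...,2]<.104); q=P[m]
print("tab",len(q),np.percentile(q,[5,50,95],axis=0).round(4))
cv2.imwrite("pics/s4.png",cv2.resize(p[90:230,180:380,::-1],None,fx=4,fy=4))
to([.507,-.045,.0895])
E
```

```text
t 5.45 tcp [ 0.5069 -0.0446  0.2107] F [-0.14  1.04  0.4 ] ahead 0.0726 w 5.9150931194408774e-05
shift m [-0.0008 -0.      0.0486] turn deg [0. 0. 0.]
[[ 0.5122 -0.0565  0.1371]
 [ 0.521  -0.0457  0.1547]
 [ 0.5245 -0.0355  0.168 ]]
tab 42 [[ 0.4997 -0.0124  0.0975]
 [ 0.5091 -0.0079  0.1001]
 [ 0.5181 -0.0035  0.102 ]]
t 5.5 tcp [ 0.5069 -0.0443  0.2107] F [-0.14  0.1  -0.04] ahead 0.0726 w -3.031701765670686e-05
shift m [-0.001  -0.      0.0486] turn deg [0. 0. 0.]
```

View pics/s4.png

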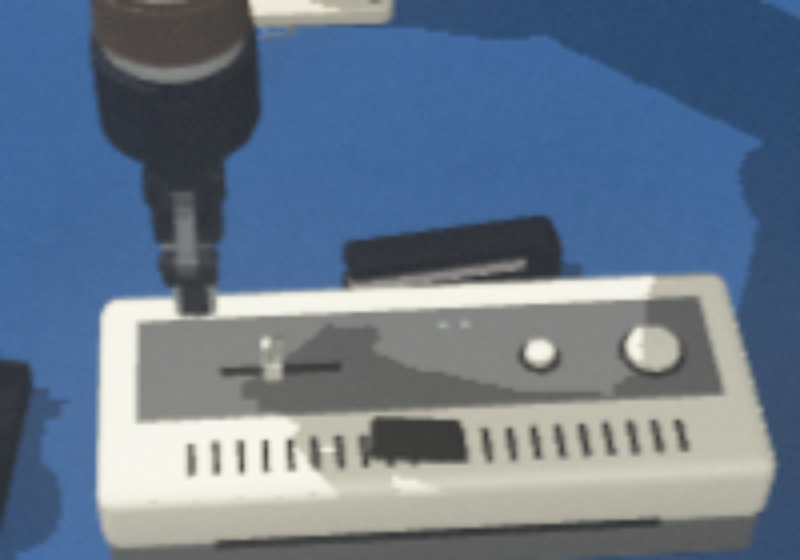

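The finger is clear of the tab, with about 22 mm gap. The lever base at crop (272,372) in a slot spanning 220–341 gives s ≈ 20 mm, which confirms the second click. Descending and approaching.

Call:
move_arm(series=[[[0,0,0,0.025,0,0,0],[0,0,0,0.044,0,0,0],[0,0,0,0.0485,0,0,0],[0,0.006,0,0.0485,0,0,0],[0,0.013,0,0.0485,0,0,0],[0,0.018,0,0.0485,0,0,0],[0,0.018,0,0.0485,0,0,0],[0,0.018,0,0.0485,0,0,0]]])

```text
time_s: 6.3
position: [0.5072, -0.0269, 0.1629]
ee_rot: [-2.22, -2.223, -0.004]
contact_force: [1.2, 0.0, -0.5]
gripper_width: -0.0
finger_force: 0.0
```

Call:
move_arm(series=[[[0,0.001,0,0,0,0,0],[0,0.002,0,0,0,0,0],[0,0.003,0,0,0,0,0],[0,0.003,0,0,0,0,0]]])

```text
time_s: 6.7
position: [0.5068, -0.0242, 0.1622]
ee_rot: [-2.22, -2.221, -0.003]
contact_force: [0.0, 1.1, -0.5]
gripper_width: 0.0002
finger_force: 0.0
```

Call:
move_arm(series=[[[0,0.001,0,0,0,0,0],[0,0.002,0,0,0,0,0],[0,0.002,0,0,0,0,0]]])

```text
time_s: 7.0
position: [0.5068, -0.0221, 0.1623]
ee_rot: [-2.22, -2.221, -0.003]
contact_force: [0.8, 0.4, 0.7]
gripper_width: 0.0
finger_force: 0.1
```

Call:
move_arm(series=[[[0,0.001,0,0,0,0,0],[0,0.001,0,0,0,0,0]]])

```text
time_s: 7.2
position: [0.5068, -0.0215, 0.1623]
ee_rot: [-2.221, -2.221, -0.002]
contact_force: [0.1, -2.1, -0.5]
gripper_width: 0.0001
finger_force: 1.2
```

Call:
move_arm(series=[[[0,0.001,0,0,0,0,0],[0,0.001,0,0,0,0,0]]])

```text
time_s: 7.4
position: [0.5068, -0.0208, 0.1623]
ee_rot: [-2.221, -2.221, -0.001]
contact_force: [-0.3, -4.5, -0.4]
gripper_width: 0.0
finger_force: 2.4
```

Contact came at y ≈ -0.022. Continuing in 1 mm steps.

Call:
move_arm(series=[[[0,0.001,0,0,0,0,0],[0,0.001,0,0,0,0,0]]])

```text
time_s: 7.6
position: [0.5068, -0.0201, 0.1623]
ee_rot: [2.221, 2.221, 0.0]
contact_force: [-0.7, -5.3, -0.6]
gripper_width: 0.0002
finger_force: 2.9
```

Call:
move_arm(series=[[[0,0.001,0,0,0,0,0],[0,0.001,0,0,0,0,0]]])

```text
time_s: 7.8
position: [0.5068, -0.0193, 0.1623]
ee_rot: [2.221, 2.22, -0.0]
contact_force: [-0.2, -6.4, -0.2]
gripper_width: 0.0001
finger_force: 3.3
```

Call:
move_arm(series=[[[0,0.001,0,0,0,0,0],[0,0.001,0,0,0,0,0]]])

```text
time_s: 8.0
position: [0.5068, -0.0178, 0.1623]
ee_rot: [-2.221, -2.221, -0.002]
contact_force: [0.1, -4.0, -1.5]
gripper_width: 0.0003
finger_force: 1.7
```

Call:
move_arm(series=[[[0,0.001,0,0,0,0,0],[0,0.001,0,0,0,0,0]]])

```text
time_s: 8.2
position: [0.5068, -0.0153, 0.1623]
ee_rot: [-2.218, -2.221, -0.006]
contact_force: [0.5, -0.1, -0.5]
gripper_width: 0.0002
finger_force: 0.0
```

The force dropped to zero, so the lever snapped ahead. Backing off and rising clear.

Call:
move_arm(series=[[[0,-0.015,0,0,0,0,0],[0,-0.03,0,0,0,0,0],[0,-0.035,0,-0.02,0,0,0],[0,-0.035,0,-0.05,0,0,0],[0,-0.035,0,-0.06,0,0,0],[0,-0.035,0,-0.06,0,0,0]]])

```text
time_s: 8.8
position: [0.5079, -0.0522, 0.2239]
ee_rot: [2.221, 2.22, 0.007]
contact_force: [0.5, -0.1, 0.3]
gripper_width: -0.0003
finger_force: 0.0
```

```bash
python3 - <<'E'
from h import *
p,d=optics.read_camera("scene"); P=pts("scene",d)
m=(abs(P[...,0]-.507)<.03)&(P[...,1]>-.04)&(P[...,1]<.04)&(P[...,2]>.094)&(P[...,2]<.104); q=P[m]
print("tab",len(q),np.percentile(q,[5,50,95],axis=0).round(4))
for n,x,y in(("power",.506,.2025),("rev",.506,.14)):
    m=(np.hypot(P[...,0]-x,P[...,1]-y)<.006); print(n,np.median(P[m][:,2]).round(4))
cv2.imwrite("pics/s5.png",cv2.resize(p[90:350,130:430,::-1],None,fx=2.3,fy=2.3))
E
```

```text
tab 39 [[ 0.4971 -0.0017  0.0959]
 [ 0.51    0.0024  0.0992]
 [ 0.5185  0.0057  0.1018]]
power 0.0909
rev 0.0904
```

View pics/s5.png

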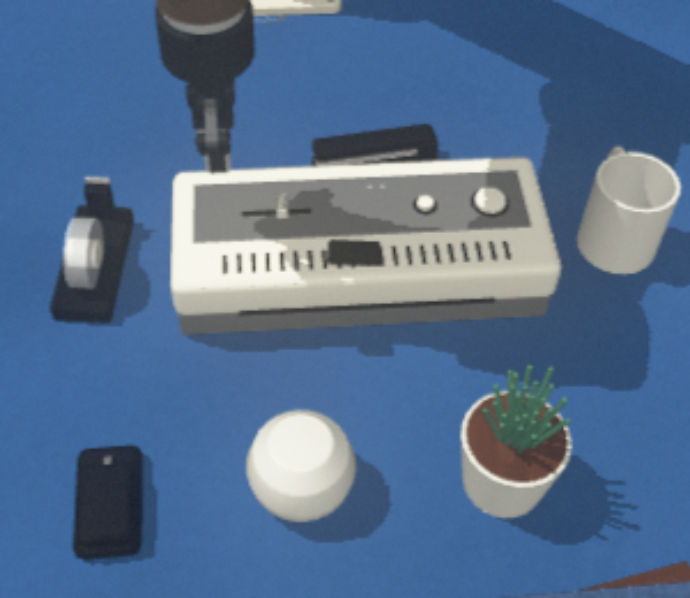

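The tab moved 10 mm: its base is at crop x 283 in a slot spanning 242–311, so s ≈ 30 mm, the third click. Both buttons are out (z ≈ 0.091) and everything is in place. Handing in.

```bash
python3 -c "
from plant import workorder; print(workorder.finish_job())"
```

```text
the job is handed in; nothing more can be done
None
```

The job is handed in, though no verdict came back: the power button was pressed fully and released, the selector measures about 30 mm (third click), and nothing else was moved; one early move overshot from a units slip of mine, but touched nothing.

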